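# Free the ratchet of the stoppering press and press the stopper home

### The job

Close the perfume flacon that stands in the bench press: press the thumb pad of the ratchet pawl right down so that the pawl lets go of the teeth, then push the raised press arm down past its teeth by its rubber cross-grip until the stopper is fully home in the bottle. Only press and push: leave the flacon standing in its nest, do not push the stopper by hand, and do not disturb the bottles, jar, beaker and tube standing around.

Things in the scene. Friction and masses are not known exactly. Their poses are not given: they have to be found in the camera images.
- press: grey bench press bolted to the table, base plate 260 x 130 x 18 mm; position and heading vary. Origin on the table under its middle; x runs from the arm's grip end (-x) to the pawl end (+x), z up. Thin posts carry the arm's hinge at x = +50 mm (148 mm high) and the pawl at x = +102 mm (204 mm high); a black square nest at x = -30 mm holds the flacon.
- hinge (a point): the arm's hinge axis, at (50, 0, 135) mm in the press frame, level, along the press's y. Around it, on the arm's hub, six steel ratchet teeth 0.24 rad apart, tips 66 mm from the axis.
- press_arm (a joint): arm angle, rad. At 0 (starts at 0 to 0.05) the arm, pointing to press -x, is 0.62 rad above level; grows as it is pushed down; level at 0.62 with the stopper home (end 0.64). With the pawl hooked it stops after about 0.1 rad and must not be forced. Freed, it is stiff and stays where left: about 3 N at the grip moves it, 6 N over the last 0.12 rad, into the stopper.
- grip (a point): middle (on the centre line) of the black rubber cross-grip at the arm's end: a round bar 24 mm in diameter and 90 mm long, level, along the press's y, 200 mm from the hinge. It moves with the arm: about 250 mm above the table at the start, 135 mm at the end. The arm is an 18 mm square steel bar.
- pawl (a joint): angle of the ratchet pawl, rad: 0 hooked into the teeth, 0.38 its stop with the pad fully down; the nose clears the teeth from about 0.25, so press it to the stop. It has a stiff pivot (about 4 N at the pad) and stays where it is left, no need to hold it.
- pad (a point): centre of the upper face of the pawl's thumb pad, a flat dark steel plate 36 (along press x) x 40 mm at the pawl's tail, the +x end of the press, 204 mm above the table at the start. It turns with the pawl about a level pivot along press y at (102, 0, 191) mm in the press frame, 60 mm from the pad: it goes down about 22 mm to the stop.
- flacon: square clear glass flacon 48 x 48 x 60 mm with a round neck to 78 mm, standing loose in the nest of the press under the arm; origin at the centre of its underside
- nest (a point): floor of the nest, at (-30, 0, 18) mm in the press frame, where the flacon's origin belongs; nest walls are 22 mm high
- stopper (a joint): how far the flacon's stopper is pressed in, m: 0 at the start (its head stands 8 mm proud of the neck), 0.008 fully home; tight, takes about 6 N and stays where it is left. The arm's round steel ram, 80 mm from the hinge, presses on it.
- stopper_top (a point): centre of the top of the black stopper head, 30 mm in diameter and 16 mm tall
- dropper_near: one of four round glass dropper bottles, 48 mm across and 126 mm tall with a black rubber bulb; origin at the centre of its underside; a bystander, beside the press on the side away from the robot
- dropper_a: one of four round glass dropper bottles, 48 mm across and 126 mm tall with a black rubber bulb; origin at the centre of its underside; a bystander, in the low aluminium tray
- dropper_b: one of four round glass dropper bottles, 48 mm across and 126 mm tall with a black rubber bulb; origin at the centre of its underside; a bystander, in the low aluminium tray
- dropper_c: one of four round glass dropper bottles, 48 mm across and 126 mm tall with a black rubber bulb; origin at the centre of its underside; a bystander, in the low aluminium tray
- strip_jar: glass jar 80 mm across and 90 mm tall full of white paper strips that reach to 145 mm; origin at the centre of its underside; a bystander
- beaker: small empty glass beaker, 64 mm across, 75 mm tall, beside the press on the robot's side; origin at the centre of its underside; a bystander
- tube: upright black open tube 48 mm across and 150 mm tall; origin at the centre of its underside; a bystander

How it is judged:
On the way, in this order (a step that is already met when the one before it is completed fails the run):
1. the pawl is pressed free (its pad down) while the arm is still up (value of joint pawl above 0.27 rad and value of joint press_arm below 0.15 rad), for 0.2 s.
2. the arm is pushed down past its teeth and the stopper is home (value of joint press_arm above 0.57 rad and value of joint stopper above 0.0065 m), for 0.2 s.
At the end, for the whole second after the job is handed in: the arm is down (joint above 0.57 rad of 0.62) and at rest, the stopper is home to within 1.5 mm (joint above 0.0065 of 0.008), and the flacon stands upright (within 0.06 rad) in its nest (within 6 mm sideways, 4 mm in height) (all of step 2 and velocity of joint press_arm between -0.03 and 0.03 rad/s and horizontal distance between flacon and nest below 0.006 m and z of flacon in the frame of press below 0.022 m and angle between flacon's own z axis and vertical below 0.06 rad); the robot touches nothing.
It fails at once if the flacon was lifted or pulled from its nest (z of flacon in the frame of press above 0.026 m or horizontal distance between flacon and nest above 0.01 m).
It fails at once if the stopper was pushed in by hand, not by the arm (contact force between the fingers and stopper above 1 N or (value of joint stopper above 0.003 m and value of joint press_arm below 0.4 rad)).
It fails at once if the arm was forced past the hooked pawl (value of joint press_arm above 0.2 rad and value of joint pawl below 0.15 rad).
It fails at once if a bystander was lifted, carried or knocked out of place (more than 20 mm) or tipped (distance of any of dropper_near, dropper_a, dropper_b, dropper_c, strip_jar, beaker, tube from where it was at the start of the episode above 0.02 m or angle between any of dropper_near, dropper_a, dropper_b, dropper_c, strip_jar, beaker, tube's own z axis and vertical above 0.35 rad).
It also fails if it takes over 40 s, if anything falls off the work surface, if the arm or the gripper's body presses on something with over 40 N, if the wrist force passes 120 N, or if a joint passes its speed limit or range.

### The arm

A 6-joint arm with a two-finger parallel gripper is mounted at the origin on the work surface. World frame = base frame: x ahead of the robot, y to its left, z up, the work surface at z = 0. Lengths are in m, angles in rad, forces in N, time in s.
With the tool pointing down it reaches from about 0.375 to 0.9 m from the base axis. Payload 3.1 kg.
Tool frame: the origin (TCP) lies midway between the tips of the shut fingers; the grasp point (between the pads) lies 19 mm behind it; z points along the fingers, y is the direction in which the jaws open and shut (so a half turn about z gives the same grasp; the last joint's range is limited). The gripper opens to 87 mm and grips with 3 to 60 N. Pads are 19 mm wide; open, the fingers measure 117 mm over their backs; the gripper's body (75 mm by 190 mm) begins 51 mm behind the grasp point.
Start: joints at [1.137, 0.527, 1.433, -0, 1.181, -0.178], TCP at [0.158, 0.605, 0.223] pointing down, gripper open.
Joint ranges: [-3.08, 3.08], [-0.75, 2.2], [0.22, 2.44], [-1.43, 4.57], [0, 2.65], [-2.85, 2.85]. Speed limits (rad/s): [2.79, 2.79, 3.14, 3.14, 3.14, 3.14].

### API

Orientations are given as a unit quaternion [x, y, z, w].
In Python, from rig import robot gives the robot as it stands.
- The arm moves only by the tool move_arm, never from a script. Its argument "rows" is one flat list of numbers, 7 for each row, row after row: the shift along the world's x, y, z in mm, then the turn, a rotation vector about the world's x, y, z in rad, then the closure, from 0 (fully open) to 1 (shut). A call has 1 to 12 rows; each row shifts and turns the commanded pose from where the row before left it; what a row does not reach is not made up. A row lasts 1/10 s, in which the tool goes at most 50 mm and 8.59 degrees, less where a joint would pass 70% of its speed; a pose out of reach is approached as far as the arm can. A call with a gripper value outside its range is refused whole. The fingers move at their own pace and stop on an object; "grip_force" is the grip in N (left out, the last holds). Time passes only in rows, so rows that do not move let the fingers close. It gives the time, the measured TCP pose, the force and the opening at its end, in the units of the state.
- robot.get_obs(): the state, without advancing time (a new reading comes with each control period).
- robot.camera(name): name is "side" or "top" or "wrist"; returns a dict with "color" (480x640x3 uint8, red, green, blue), "z_map" (480x640 float32, m along the optical axis (not along the pixel's ray), 0 where there is no reading), "camera_matrix" (3x3 intrinsics, pixels), "R" (3x3) and "t" (3): a world point X has camera coordinates R X + t; the wrist camera has in their place "tool_from_camera" (4x4, takes a point from camera to tool coordinates, whose origin is the TCP and whose axes are the flange's). Camera axes: x right, y down, z forward; pixel columns grow to the right and rows downward; lengths in m; the calibration is good to about 2 mm. A picture is of the moment at which its call begins: read the wrist's pose just before it.
- robot.hand_in(): hands the job in, once; it reports no verdict.
Trained networks look in the newest picture that a camera, given by its name, has taken for a name from the list of things; names that differ only in an ending like _2 or _b are one class to them, and where a whole thing is asked for, a point or a joint stands for the part that bears it (a point fixed in the world has none). Each returns a list of dicts, best first, with "conf" (0 to 1); they miss things now and then, are a little off and sometimes report something else, mostly with a low value. They report only what shows in the picture. A call takes as long as a camera call.
- robot.search_frame(camera, thing): "at" ([column, row] in pixels, amid what is visible of it).
- robot.spot_point(camera, thing): "at" ([column, row] in pixels: a listed point, or the origin of a listed thing).
The state is a dict: "time": time; "q": joint angles; "joint_velocities": joint speeds; "joint_torque": joint torques, N m; "position": TCP position; "tool_rot": TCP orientation; "ft_force": force on the tool from outside, world axes, zero at the start; "moment": the same for the moment, N m; "grip_width": finger opening in m.
Only numpy, scipy, OpenCV 4.12 (cv2) and the standard library are available. Lean on these libraries where they do the work, as an engineer would, in place of code of your own. Each camera call takes 0.05 s, during which the arm holds its last target.

## Working session

There is one attempt and no reset: what is moved stays moved. The work goes in short steps, Python scripts to look and compute and a tool call to move; the robot and the scene stay as the last step left them, time stands still between calls to the robot, and variables do not carry over. Pictures are saved under pics/ and viewed, and the job is handed in when it is done.

Besides the shell and the picture viewer there is one more tool, called after "Request:" by a JSON object that holds its "op" and its "data", one argument or row to a line. move_arm: Moves the arm, as the interface text tells. Its arguments: {"type":"object","properties":{"rows":{"type":"array","items":{"type":"number"}},"grip_force":{"type":"number"}},"required":["rows"]}

```bash
ls; mkdir -p pics; cat > h.py <<'E'
import numpy as np, cv2
from rig import robot
def cam(n,save=None):
    c=robot.camera(n)
    if save: cv2.imwrite('pics/'+save,c['color'][:,:,::-1])
    return c
def pt(c,uv,obs=None):
    u,v=uv; z=float(c['z_map'][int(round(v)),int(round(u))]); return ptz(c,uv,z)
def ptz(c,uv,z):
    K=c['camera_matrix']; p=np.array([(uv[0]-K[0,2])/K[0,0]*z,(uv[1]-K[1,2])/K[1,1]*z,z])
    return c['R'].T@(p-c['t'])
def tri(cs,uvs):
    A=[];b=[]
    for c,uv in zip(cs,uvs):
        K=c['camera_matrix'];d=c['R'].T@np.array([(uv[0]-K[0,2])/K[0,0],(uv[1]-K[1,2])/K[1,1],1]);d/=np.linalg.norm(d)
        o=-c['R'].T@c['t'];P=np.eye(3)-np.outer(d,d);A.append(P);b.append(P@o)
    x=np.linalg.lstsq(np.vstack(A),np.hstack(b),rcond=None)[0]
    return x,np.linalg.norm(np.vstack(A)@x-np.hstack(b))
E
python3 - <<'E'
from h import *
o=robot.get_obs();print(o)
np.set_printoptions(precision=4,suppress=True)
cs={n:cam(n,n+'0.png') for n in('side','top','wrist')}
for n in ('side','top'):print(n,-cs[n]['R'].T@cs[n]['t'])
D={}
for t in['grip','pad','hinge','nest','stopper_top','press','dropper_near','dropper_a','strip_jar','beaker','tube','flacon']:
  for n in('side','top'):
    r=robot.spot_point(n,t)
    D[n,t]=r
    print(t,n,[(np.round(x['at'],1).tolist(),round(x['conf'],2),np.round(pt(cs[n],x['at']),3).tolist()) for x in r[:4]])
  if D['side',t] and D['top',t]: print('   TRI',tri([cs['side'],cs['top']],[D['side',t][0]['at'],D['top',t][0]['at']]))
E
```

```text
pics
{'time': 0.0, 'q': array([ 1.13652160e+00,  5.28498447e-01,  1.43390387e+00, -1.73762681e-05,
        1.18140157e+00, -1.78473577e-01]), 'joint_velocities': array([-9.37653421e-04,  6.06896270e-05, -7.88993179e-04,  1.80526945e-04,
        6.40423775e-04, -9.00855886e-04]), 'joint_torque': array([-5.06797369e-04, -4.40056765e+01, -1.76588559e+01,  6.31462131e-02,
        5.83112868e-02, -1.72798445e-04]), 'position': array([0.15778232, 0.60399237, 0.22155131]), 'tool_rot': array([ 1.27548792e-01,  9.91831681e-01, -1.05655412e-03, -3.25797763e-04]), 'ft_force': array([-0.01977922, -0.28910473,  0.03459553]), 'moment': array([0.01954965, 0.00042266, 0.01890913]), 'grip_width': 0.08702876354851272}
side [0.3064 0.5968 0.9035]
top [0.4033 0.0502 1.7199]
grip side [([319.5, 175.8], 0.73, [0.651, -0.046, 0.255])]
grip top [([340.5, 207.9], 0.74, [0.655, -0.05, 0.259]), ([357.6, 274.2], 0.55, [0.49, -0.094, 0.214]), ([345.2, 246.7], 0.17, [0.57, -0.07, 0.126])]
   TRI (array([ 0.6554, -0.0513,  0.2488]), np.float64(0.002083712629728785))
pad side [([440.2, 210.2], 0.64, [0.388, -0.126,
[... 1774 characters left out ...]
[ 0.6788, -0.3432,  0.0082]), np.float64(0.0026334654225520166))
beaker side [([354.1, 217.9], 0.68, [0.574, -0.083, 0.123])]
beaker top [([343.7, 247.4], 0.72, [0.569, -0.066, 0.124])]
   TRI (array([ 0.5665, -0.0648,  0.1442]), np.float64(7.194830209618042e-05))
tube side [([233.7, 291.4], 0.76, [0.757, 0.185, 0.021]), ([319.1, 175.0], 0.26, [0.653, -0.049, 0.254])]
tube top [([260.1, 183.9], 0.64, [0.753, 0.164, 0.1])]
   TRI (array([ 0.7751,  0.1711, -0.0108]), np.float64(0.0023884691188996126))
flacon side [([352.2, 247.0], 0.75, [0.559, -0.054, 0.05])]
flacon top [([343.8, 249.6], 0.76, [0.567, -0.07, 0.08])]
   TRI (array([ 0.5701, -0.0745,  0.0226]), np.float64(0.003757377803818532))
```

View pics/side0.png

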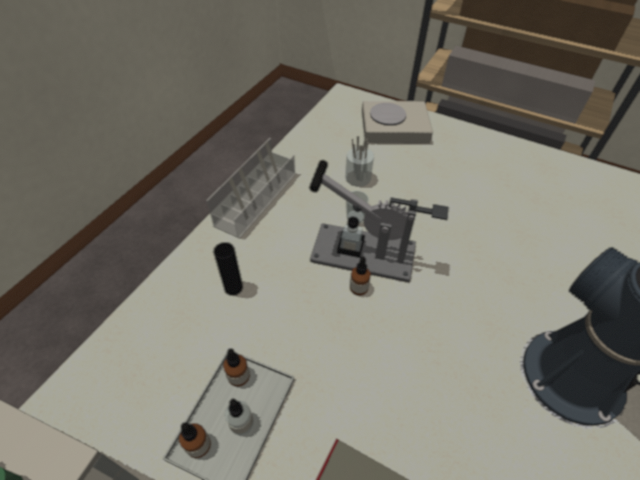

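View pics/top0.png

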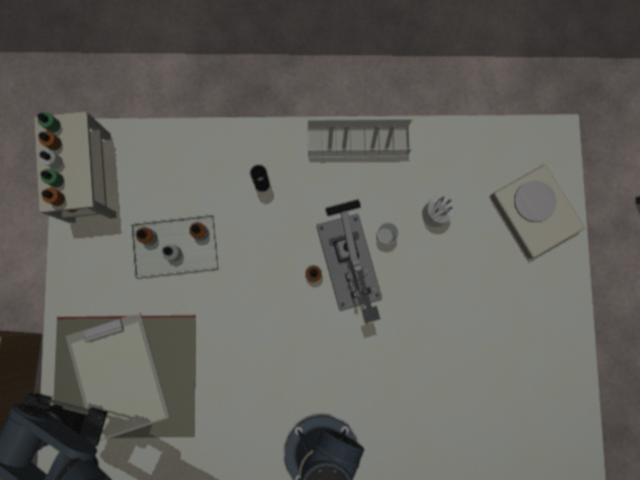

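The networks' points agree with the picture: grip at side (319,176), pad at side (440,211) and top (372,314). The press heading is about 17° and the heights fit the text. I'll go towards the press and check with the wrist camera.

Request:
{"op": "move_arm", "data": {
  "rows": [10, -10, 40, 0, 0, 0, 1, 27, -34, 15, 0, 0, -0.14, 1, 27, -34, 15, 0, 0, -0.14, 1, 27, -34, 15, 0, 0, -0.14, 1, 27, -34, 15, 0, 0, -0.14, 1, 27, -34, 15, 0, 0, -0.14, 1, 27, -34, 15, 0, 0, -0.14, 1, 27, -34, 15, 0, 0, -0.14, 1, 27, -34, 15, 0, 0, 0, 1, 27, -34, 0, 0, 0, 0, 1, 0, -45, 0, 0, 0, 0, 1, 0, -45, 0, 0, 0, 0, 1]
}}

```text
time: 2.55
position: [0.4117, 0.1969, 0.3826]
tool_rot: [0.579, 0.815, 0.0, 0.0]
ft_force: [0.2, 0.4, 0.3]
grip_width: 0.0026
```

Request:
{"op": "move_arm", "data": {
  "rows": [0, -45, 0, 0, 0, 0, 1, 0, -45, 0, 0, 0, 0, 1, 0, -45, 0, 0, 0, 0, 1, 0, -45, 0, 0, 0, 0, 1, 0, -20, 0, 0, 0, 0, 1, 0, 0, 0, 0, 0, 0, 1, 0, 0, 0, 0, 0, 0, 1]
}}

```text
time: 3.25
position: [0.4109, -0.0012, 0.3826]
tool_rot: [0.58, 0.815, 0.0, -0.0]
ft_force: [-0.4, 0.4, 0.7]
grip_width: 0.0
```

```bash
cat >> h.py <<'E'
from scipy.spatial.transform import Rotation as Ro
def wcam(save=None):
    o=robot.get_obs(); c=cam('wrist',save)
    T=np.eye(4);T[:3,:3]=Ro.from_quat(o['tool_rot']).as_matrix();T[:3,3]=o['position']
    W=T@c['tool_from_camera']; c['R']=W[:3,:3].T; c['t']=-W[:3,:3].T@W[:3,3]; return c
E
python3 - <<'E'
from h import *
np.set_printoptions(precision=4,suppress=True)
w=wcam('w1.png'); s=cam('side','s1.png'); t=cam('top','t1.png')
print(-w['R'].T@w['t'])
for n in['grip','pad','hinge','stopper_top','nest']:
  L=[(c,robot.spot_point(k,n)) for k,c in(('wrist',w),('side',s),('top',t))]
  for (c,r),k in zip(L,'wst'):print(n,k,[(np.round(x['at'],1).tolist(),round(x['conf'],2),np.round(pt(c,x['at']),3).tolist()) for x in r[:2]])
  L=[l for l in L if l[1]]
  if len(L)>1:print('  ',tri([l[0] for l in L],[l[1][0]['at'] for l in L]))
E
```

```text
[0.3851 0.0765 0.5455]
grip w [([580.4, 382.2], 0.62, [0.453, 0.044, 0.472])]
grip s [([319.2, 176.3], 0.79, [0.65, -0.044, 0.255]), ([358.4, 254.2], 0.73, [0.541, -0.054, 0.032])]
grip t [([342.9, 208.0], 0.86, [0.656, -0.057, 0.253]), ([432.7, 213.3], 0.2, [0.667, -0.322, 0.089])]
   (array([ 0.6577, -0.0556,  0.2451]), np.float64(0.0036762271106532416))
pad w []
pad s [([439.4, 210.1], 0.75, [0.389, -0.125, 0.206]), ([349.0, 245.6], 0.38, [0.569, -0.056, 0.048])]
pad t [([372.4, 314.7], 0.58, [0.386, -0.131, 0.203])]
   (array([ 0.3881, -0.1311,  0.2002]), np.float64(0.00260356693780311))
hinge w [([359.7, 305.9], 0.98, [0.492, -0.091, 0.149])]
hinge s [([384.9, 220.1], 0.75, [0.498, -0.09, 0.149]), ([349.2, 244.1], 0.27, [0.568, -0.054, 0.056])]
hinge t [([355.6, 272.4], 0.86, [0.496, -0.092, 0.184]), ([345.9, 260.8], 0.3, [0.54, -0.079, 0.024])]
   (array([ 0.4978, -0.0958,  0.1403]), np.float64(0.004809482828141116))
stopper_top w [([435.0, 303.2], 0.86, [0.576, -0.073, 0.12]), ([358.7, 310.1], 0.62, [0.49, -0.093, 0.156])]
stopper_top s [([361.0, 292.1], 0.61, [0.489, 0.038, 0.019]), ([353.1, 215.2], 0.53, [0.609, -0.164, 0.039])]
stopper_top t [([345.6, 246.3], 0.46, [0.566, -0.067, 0.179])]
   (array([ 0.5814, -0.0826, -0.0618]), np.float64(0.12193480715537165))
nest w []
nest s [([350.2, 246.4], 0.74, [0.565, -0.054, 0.05])]
nest t [([344.8, 248.5], 0.87, [0.566, -0.069, 0.124])]
   (array([ 0.5753, -0.0774,  0.0184]), np.float64(0.0014940032574944917))
```

View pics/w1.png

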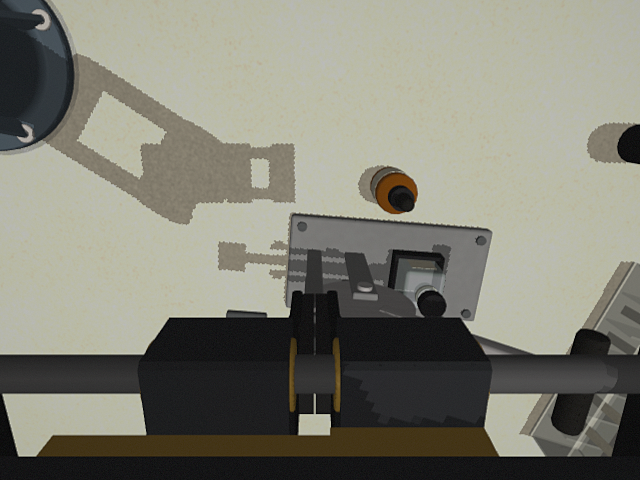

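The wrist picture shows the base plate (edge from (290,213) to (491,232)), the stopper at (432,303) and the dropper at (397,192). The gripper hides the pad and grip. I'll fit the press pose from the plate edge and the depth maps.

```bash
python3 - <<'E'
from h import *
np.set_printoptions(precision=4,suppress=True)
w=wcam(); s=cam('side'); t=cam('top')
for uv in[(290,213),(491,232)]:
    K=w['camera_matrix'];d=w['R'].T@np.array([(uv[0]-K[0,2])/K[0,0],(uv[1]-K[1,2])/K[1,1],1]);o=-w['R'].T@w['t'];print(uv,o+d*(0.018-o[2])/d[2])
def cloud(c):
    z=c['z_map'];v,u=np.mgrid[:480,:640];K=c['camera_matrix']
    P=np.stack([(u-K[0,2])/K[0,0]*z,(v-K[1,2])/K[1,1]*z,z],-1).reshape(-1,3)
    P=(P-c['t'])@c['R'];P[z.ravel()==0]=np.nan;return P
for nm,c in(('top',t),('side',s),('wrist',w)):
    P=cloud(c)
    # base plate top
    m=(abs(P[:,2]-.018)<.006)&(P[:,0]>.36)&(P[:,0]<.72)&(abs(P[:,1]+.08)<.14)
    Q=P[m][:,:2].astype(np.float32)
    if len(Q)>50:
        r=cv2.minAreaRect(Q*1000);print(nm,'base',len(Q),r)
    m=(abs(P[:,2]-.204)<.012)&(abs(P[:,0]-.385)<.035)&(abs(P[:,1]+.13)<.04)
    Q=P[m]
    if len(Q)>5:print(nm,'pad',len(Q),Q.mean(0),Q.min(0),Q.max(0),cv2.minAreaRect(Q[:,:2].astype(np.float32)*1000))
    m=(P[:,2]>.22)&(P[:,2]<.28)&(abs(P[:,0]-.655)<.04)&(abs(P[:,1]+.055)<.07)
    Q=P[m]
    if len(Q)>5:print(nm,'grip',len(Q),Q.mean(0),Q.min(0),Q.max(0),cv2.minAreaRect(Q[:,:2].astype(np.float32)*1000))
E
```

```text
(290, 213) [ 0.3978 -0.0547  0.018 ]
(491, 232) [0.6487 0.0059 0.018 ]
top base 1814 ((578.251708984375, -84.7625732421875), (255.7032470703125, 285.4874572753906), 81.0099105834961)
top pad 186 [ 0.39   -0.13    0.2035] [ 0.368  -0.1481  0.1963] [ 0.4188 -0.1114  0.2129] ((389.5869445800781, -133.40478515625), (34.63433074951172, 52.08779525756836), 73.93435668945312)
top grip 433 [ 0.6523 -0.0576  0.2478] [ 0.616  -0.1012  0.2206] [ 0.6799 -0.0112  0.2649] ((643.1406860351562, -61.073028564453125), (59.56968307495117, 91.2258529663086), 14.66366958618164)
side base 2752 ((541.8287353515625, -72.34202575683594), (226.26609802246094, 284.4557800292969), 84.77488708496094)
side pad 280 [ 0.3924 -0.1208  0.2036] [ 0.367  -0.1465  0.1941] [ 0.42   -0.0989  0.2074] ((396.5298156738281, -122.17909240722656), (51.88898849487305, 44.559303283691406), 14.53643798828125)
side grip 491 [ 0.648  -0.0499  0.2462] [ 0.6151 -0.0991  0.2203] [ 0.6779 -0.009   0.2584] ((642.5174560546875, -57.524314880371094), (56.92185974121094, 91.79390716552734), 11.713836669921875)
wrist base 10800 ((532.7247314453125, -52.162933349609375), (260.062744140625, 198.4632110595703), 14.396669387817383)
wrist pad 264 [ 0.3839 -0.1081  0.2033] [ 0.368  -0.1156  0.1984] [ 0.4024 -0.1019  0.2063] ((384.9447326660156, -107.79396057128906), (35.61064147949219, 5.641874313354492), 17.952880859375)
wrist grip 2236 [ 0.6557 -0.0572  0.2508] [ 0.6153 -0.1018  0.2201] [ 0.6805 -0.0106  0.2576] ((644.1725463867188, -59.65115737915039), (55.095821380615234, 90.3312759399414), 14.298882484436035)
```

Pad is at about (0.388, -0.128, 0.204), grip at about (0.657, -0.056, 0.250), and the heading is about 15°. The pad-grip distance of 277 mm matches the 275 mm expected. I'll go above the pad.

Request:
{"op": "move_arm", "data": {
  "rows": [-7, -40, 0, 0, 0, -0.035, 1, -8, -44, 0, 0, 0, -0.035, 1, -8, -43, -10, 0, 0, 0, 1, 0, 0, -45, 0, 0, 0, 1, 0, 0, -45, 0, 0, 0, 1, 0, 0, -40, 0, 0, 0, 1, 0, 0, -10, 0, 0, 0, 1, 0, 0, 0, 0, 0, 0, 1, 0, 0, 0, 0, 0, 0, 1]
}}

```text
time: 5.2
position: [0.3894, -0.1291, 0.2339]
tool_rot: [0.607, 0.794, 0.0, 0.001]
ft_force: [0.1, -0.3, -0.2]
grip_width: 0.0009
```

```bash
python3 - <<'E'
from h import *
for n in('side','top'):
    c=cam(n); i=c['color'][:,:,::-1]
    i=i[130:310,250:490] if n=='side' else i[190:370,270:510]
    cv2.imwrite(f'pics/p2{n}.png',cv2.resize(i,None,fx=3,fy=3,interpolation=cv2.INTER_CUBIC))
print(robot.get_obs()['position'])
E
```

```text
[ 0.3896393  -0.12917004  0.23439076]
```

View pics/p2side.png

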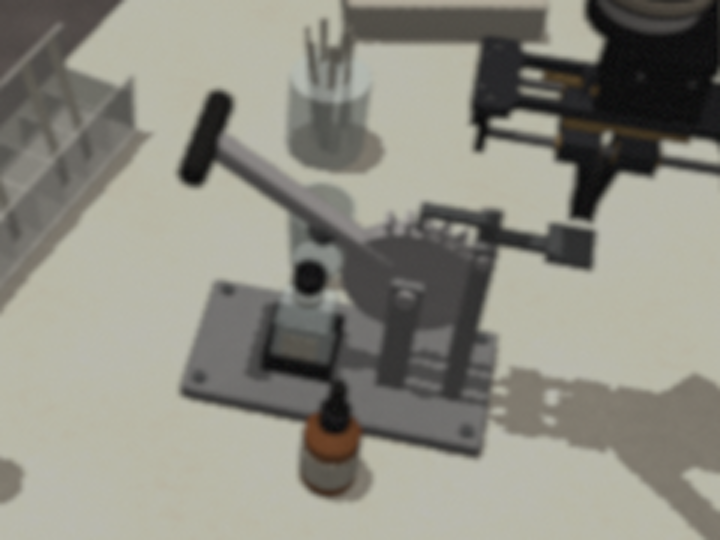

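View pics/p2top.png

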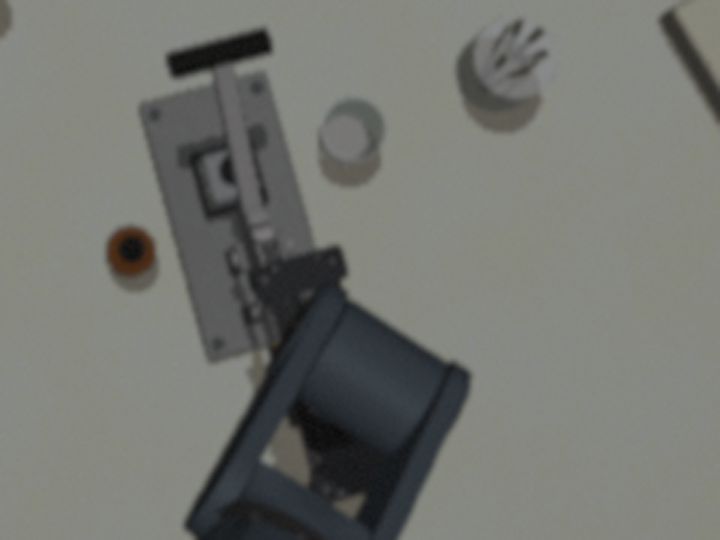

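The side crop shows the shut fingertips at (582,215), just above the pad at (570,247). The arm is up. I'll check where the tip would land.

```bash
python3 - <<'E'
from h import *
for n in('side','top'):
    c=cam(n)
    for p in[(.3896,-.1292,.234),(.3896,-.1292,.204),(.388,-.125,.204)]:
        q=c['R']@np.array(p)+c['t'];q=c['camera_matrix']@(q/q[2]);print(n,p,q[:2], (q[:2]-[250,130])*3)
E
```

```text
side (0.3896, -0.1292, 0.234) [442.74338131 199.84190595] [578.23014394 209.52571784]
side (0.3896, -0.1292, 0.204) [439.7012676  209.41370623] [569.10380281 238.2411187 ]
side (0.388, -0.125, 0.204) [439.78016728 210.85386384] [569.34050185 242.56159152]
top (0.3896, -0.1292, 0.234) [373.1158764  313.52611623] [369.34762921 550.57834869]
top (0.3896, -0.1292, 0.204) [371.70189651 313.43141989] [365.10568953 550.29425967]
top (0.388, -0.125, 0.204) [370.08018506 314.07811214] [360.24055517 552.23433641]
```

Request:
{"op": "move_arm", "data": {
  "rows": [0, 2, -10, 0, 0, 0, 1, 0, 0, -12, 0, 0, 0, 1, 0, 0, -8, 0, 0, 0, 1, 0, 0, -5, 0, 0, 0, 1, 0, 0, -5, 0, 0, 0, 1, 0, 0, 0, 0, 0, 0, 1]
}}

```text
time: 6.0
position: [0.3879, -0.1264, 0.1923]
tool_rot: [0.608, 0.794, -0.0, -0.0]
ft_force: [-0.7, 0.4, 1.1]
grip_width: 0.0007
```

Request:
{"op": "move_arm", "data": {
  "rows": [0, 0, -3, 0, 0, 0, 1, 0, 0, -3, 0, 0, 0, 1, 0, 0, 0, 0, 0, 0, 1]
}}

```text
time: 6.3
position: [0.3883, -0.1263, 0.1863]
tool_rot: [0.608, 0.794, 0.0, 0.0]
ft_force: [-1.0, -0.1, 1.0]
grip_width: 0.0007
```

Request:
{"op": "move_arm", "data": {
  "rows": [0, 0, -3, 0, 0, 0, 1, 0, 0, 0, 0, 0, 0, 1]
}}

```text
time: 6.5
position: [0.3886, -0.1263, 0.184]
tool_rot: [0.608, 0.794, 0.0, 0.0]
ft_force: [-2.2, 0.9, 6.8]
grip_width: 0.0006
```

Request:
{"op": "move_arm", "data": {
  "rows": [0, 0, -2, 0, 0, 0, 1, 0, 0, 0, 0, 0, 0, 1]
}}

```text
time: 6.7
position: [0.3887, -0.1264, 0.1835]
tool_rot: [0.607, 0.794, 0.0, 0.001]
ft_force: [-5.8, 3.1, 23.9]
grip_width: 0.0001
```

```bash
python3 - <<'E'
from h import *
c=cam('side'); i=c['color'][:,:,::-1]
i=i[130:310,250:490]
cv2.imwrite(f'pics/p3side.png',cv2.resize(i,None,fx=3,fy=3,interpolation=cv2.INTER_CUBIC))
o=robot.get_obs();print(o['position'],o['ft_force'])
E
```

```text
[ 0.38875858 -0.12641427  0.18352049] [-5.85068558  2.2538939  23.44166231]
```

View pics/p3side.png

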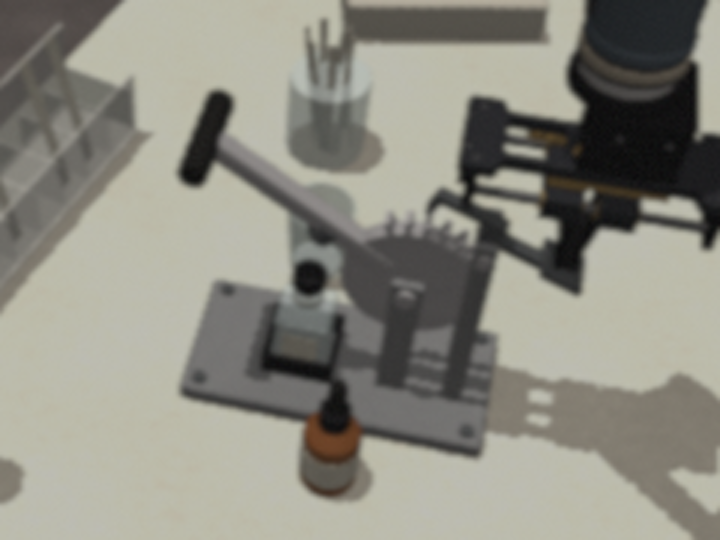

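Force jumps to 24 N with the tip stopped at 0.1835, and the side crop shows the pad down and the nose at (437,197) clear of the teeth. So the pawl is at its stop. Next, up and over to the grip.

Request:
{"op": "move_arm", "data": {
  "rows": [0, 0, 10, 0, 0, 0, 1, 0, 0, 40, 0, 0, 0, 1, 0, 0, 48, 0, 0, 0, 1, 0, 0, 48, 0, 0, 0, 1, 45, 12, 5, 0, 0, 0, 1, 45, 12, 0, 0, 0, 0, 1, 45, 12, 0, 0, 0, 0, 1, 45, 12, 0, 0, 0, 0, 1, 45, 12, 0, 0, 0, 0, 1, 42, 11, 0, 0, 0, 0, 1, 0, 0, 0, 0, 0, 0, 1, 0, 0, 0, 0, 0, 0, 1]
}}

```text
time: 7.95
position: [0.6554, -0.0547, 0.3308]
tool_rot: [0.607, 0.795, -0.0, -0.001]
ft_force: [-0.1, -0.6, 0.2]
grip_width: 0.0006
```

```bash
python3 - <<'E'
from h import *
s=cam('side');t=cam('top')
for n,c in(('side',s),('top',t)):
    i=c['color'][:,:,::-1]
    i=i[100:280,250:490] if n=='side' else i[150:330,230:470]
    cv2.imwrite(f'pics/p4{n}.png',cv2.resize(i,None,fx=3,fy=3,interpolation=cv2.INTER_CUBIC))
o=robot.get_obs();print(o['position'],o['ft_force'])
for p in[o['position'],(.657,-.056,.25)]:
  for c in(s,t):
    q=c['R']@np.array(p)+c['t'];q=c['camera_matrix']@(q/q[2]);print(q[:2])
E
```

```text
[ 0.65407814 -0.05537001  0.33205206] [-0.4372191  -0.41402789 -0.92715301]
[320.60484997 144.60601311]
[344.69477478 203.08396481]
[319.22497937 173.7934549 ]
[342.5733791 207.7147083]
```

View pics/p4side.png

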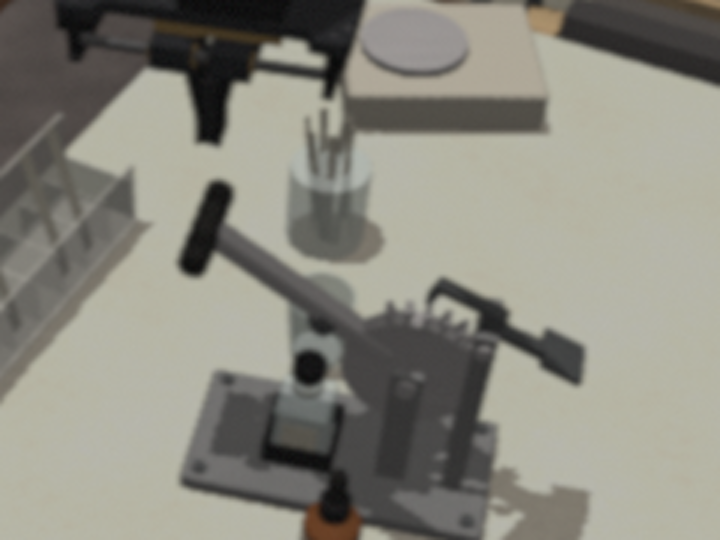

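View pics/p4top.png

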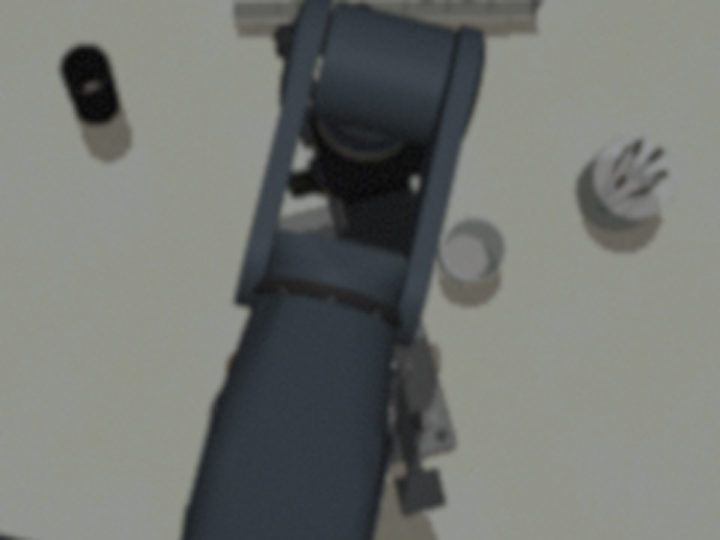

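The pawl stayed down, with the pad at (565,355) in the side crop. The fingertip is over the grip (side px (320,146) against (319,176)). I'll lower onto it and follow the arc.

Request:
{"op": "move_arm", "data": {
  "rows": [2, -1, -40, 0, 0, 0, 1, 0, 0, -18, 0, 0, 0, 1, 0, 0, -10, 0, 0, 0, 1, 5, 1, -9, 0, 0, 0, 1, 5, 1, -9, 0, 0, 0, 1, 0, 0, 0, 0, 0, 0, 1]
}}

```text
time: 8.65
position: [0.668, -0.0544, 0.2465]
tool_rot: [0.608, 0.794, 0.0, 0.001]
ft_force: [-0.8, -0.0, -0.5]
grip_width: 0.0006
```

```bash
python3 - <<'E'
from h import *
s=cam('side')
i=s['color'][100:280,250:490,::-1]
cv2.imwrite(f'pics/p5side.png',cv2.resize(i,None,fx=3,fy=3,interpolation=cv2.INTER_CUBIC))
o=robot.get_obs();print(o['position'],o['ft_force'])
E
```

```text
[ 0.66786279 -0.05444172  0.24686268] [ 0.1035397  -0.93300945  0.41613354]
```

View pics/p5side.png

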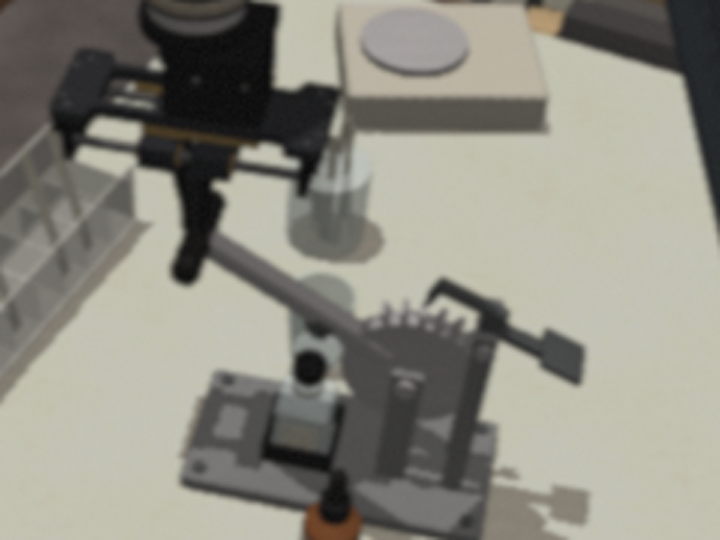

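The arm has started down, with the finger centred on the bar and the pawl still clear. Continuing along the arc.

Request:
{"op": "move_arm", "data": {
  "rows": [5, 1.3, -11, 0, 0, 0, 1, 5, 1.3, -11, 0, 0, 0, 1, 3.5, 1, -9.5, 0, 0, 0, 1, 3, 0.8, -9.5, 0, 0, 0, 1, 2.5, 0.6, -9.5, 0, 0, 0, 1, 2.5, 0.6, -9.5, 0, 0, 0, 1, 0, 0, 0, 0, 0, 0, 1]
}}

```text
time: 9.4
position: [0.6873, -0.0486, 0.184]
tool_rot: [0.607, 0.794, -0.001, -0.002]
ft_force: [-0.3, 1.0, 0.6]
grip_width: 0.0001
```

```bash
python3 - <<'E'
from h import *
s=cam('side')
i=s['color'][100:280,250:490,::-1]
cv2.imwrite(f'pics/p6side.png',cv2.resize(i,None,fx=3,fy=3,interpolation=cv2.INTER_CUBIC))
o=robot.get_obs();print(o['position'],o['ft_force'])
E
```

```text
[ 0.6864899  -0.0485206   0.18426057] [-0.72425948  0.06741187 -0.32257598]
```

View pics/p6side.png

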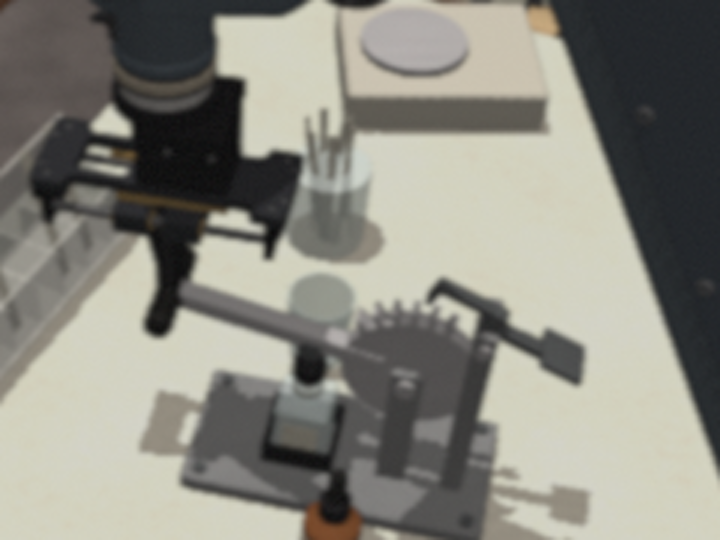

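Request:
{"op": "move_arm", "data": {
  "rows": [2, 0.5, -9, 0, 0, 0, 1, 1, 0.3, -9, 0, 0, 0, 1, 0.5, 0, -8, 0, 0, 0, 1, 0, 0, -6, 0, 0, 0, 1, 0, 0, 0, 0, 0, 0, 1]
}}

```text
time: 9.95
position: [0.6919, -0.0477, 0.1534]
tool_rot: [0.607, 0.794, 0.0, -0.0]
ft_force: [-0.6, -0.5, -0.7]
grip_width: 0.0005
```

Request:
{"op": "move_arm", "data": {
  "rows": [0, 0, -3, 0, 0, 0, 1, 0, 0, -3, 0, 0, 0, 1, 0, 0, 0, 0, 0, 0, 1]
}}

```text
time: 10.25
position: [0.6923, -0.0477, 0.1486]
tool_rot: [0.608, 0.794, 0.0, 0.0]
ft_force: [0.3, 1.7, 1.4]
grip_width: 0.0007
```

Request:
{"op": "move_arm", "data": {
  "rows": [0, 0, -2, 0, 0, 0, 1, 0, 0, -1, 0, 0, 0, 1, 0, 0, 0, 0, 0, 0, 1]
}}

```text
time: 10.55
position: [0.6924, -0.0478, 0.1468]
tool_rot: [0.607, 0.794, 0.0, 0.0]
ft_force: [-1.4, 2.1, 7.6]
grip_width: 0.0002
```

Request:
{"op": "move_arm", "data": {
  "rows": [0, 0, -2, 0, 0, 0, 1, 0, 0, 0, 0, 0, 0, 1]
}}

```text
time: 10.75
position: [0.6925, -0.0478, 0.1459]
tool_rot: [0.607, 0.794, 0.0, 0.001]
ft_force: [-2.6, 1.4, 11.0]
grip_width: 0.0006
```

Request:
{"op": "move_arm", "data": {
  "rows": [0, 0, -2, 0, 0, 0, 1, 0, 0, 0, 0, 0, 0, 1]
}}

```text
time: 10.95
position: [0.6926, -0.0478, 0.1452]
tool_rot: [0.607, 0.794, 0.001, 0.001]
ft_force: [-3.6, 2.8, 17.0]
grip_width: 0.0006
```

Request:
{"op": "move_arm", "data": {
  "rows": [0, 0, -2, 0, 0, 0, 1, 0, 0, 0, 0, 0, 0, 1, 0, 0, 0, 0, 0, 0, 1]
}}

```text
time: 11.25
position: [0.6926, -0.0478, 0.1445]
tool_rot: [0.607, 0.794, 0.001, 0.001]
ft_force: [-5.7, 3.7, 21.7]
grip_width: 0.0005
```

```bash
python3 - <<'E'
from h import *
s=cam('side')
i=s['color'][130:280,270:470,::-1]
cv2.imwrite(f'pics/p7side.png',cv2.resize(i,None,fx=4,fy=4,interpolation=cv2.INTER_CUBIC))
o=robot.get_obs();print(o['position'],o['ft_force'])
E
```

```text
[ 0.69265362 -0.04779714  0.14456548] [-5.58544603  2.46318641 20.70732656]
```

View pics/p7side.png

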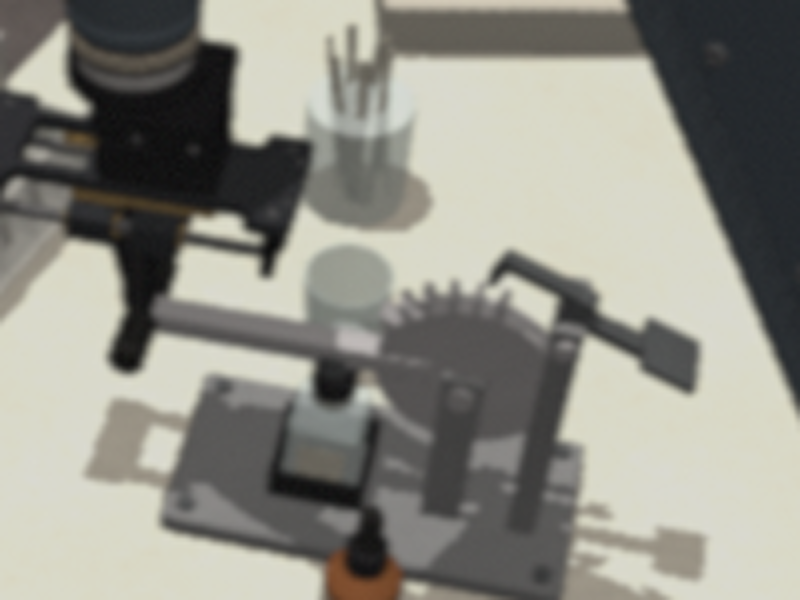

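The arm is level and hard against its stop: 21 N, with the tip at 144.5 mm against 147 mm expected at 0.62. I'll lift off and verify.

Request:
{"op": "move_arm", "data": {
  "rows": [0, 0, 10, 0, 0, 0, 1, 0, 0, 30, 0, 0, 0, 1, 0, 0, 45, 0, 0, 0, 1, 0, 0, 45, 0, 0, 0, 1, 0, 0, 45, 0, 0, 0, 1, -40, 25, 0, 0, 0, 0, 1, -40, 25, 0, 0, 0, 0, 1, -30, 40, 0, 0, 0, 0, 1, 0, 45, 0, 0, 0, 0, 1, 0, 45, 0, 0, 0, 0, 1, 0, 0, 0, 0, 0, 0, 1, 0, 0, 0, 0, 0, 0, 1]
}}

```text
time: 12.5
position: [0.5816, 0.1326, 0.3138]
tool_rot: [0.607, 0.795, -0.001, -0.0]
ft_force: [0.1, -0.5, 0.2]
grip_width: 0.0006
```

```bash
python3 - <<'E'
from h import *
np.set_printoptions(precision=4,suppress=True)
w=wcam('w8.png');s=cam('side','s8.png');t=cam('top','t8.png')
i=s['color'][130:310,250:490,::-1]
cv2.imwrite(f'pics/p8side.png',cv2.resize(i,None,fx=3,fy=3,interpolation=cv2.INTER_CUBIC))
for n in['grip','pad','stopper_top','flacon','dropper_near','tube','strip_jar','beaker']:
  L=[(c,robot.spot_point(k,n)) for k,c in(('wrist',w),('side',s),('top',t))]
  for (c,r),k in zip(L,'wst'):print(n,k,[(np.round(x['at'],1).tolist(),round(x['conf'],2),np.round(pt(c,x['at']),3).tolist()) for x in r[:1]])
  L=[l for l in L if l[1]]
  if len(L)>1:print('  ',tri([l[0] for l in L],[l[1][0]['at'] for l in L]))
E
```

```text
grip w []
grip s [([303.2, 207.3], 0.75, [0.582, 0.141, 0.357])]
grip t [([339.4, 204.6], 0.61, [0.684, -0.055, 0.141])]
   (array([ 0.6932, -0.0541,  0.125 ]), np.float64(0.008803023698545841))
pad w [([14.9, 451.4], 0.58, [0.508, 0.108, 0.386])]
pad s [([441.4, 219.1], 0.83, [0.379, -0.129, 0.177])]
pad t [([370.1, 312.7], 0.87, [0.391, -0.128, 0.181])]
   (array([ 0.3856, -0.1291,  0.1781]), np.float64(0.008563863357239536))
stopper_top w []
stopper_top s [([355.8, 216.2], 0.65, [0.565, -0.072, 0.144])]
stopper_top t [([384.0, 236.9], 0.6, [0.611, -0.194, 0.007])]
   (array([ 0.6118, -0.1941,  0.0055]), np.float64(0.001193918708524115))
flacon w []
flacon s [([350.2, 247.3], 0.7, [0.565, -0.056, 0.043])]
flacon t [([342.6, 248.2], 0.75, [0.568, -0.064, 0.108])]
   (array([ 0.5743, -0.0711,  0.0226]), np.float64(0.003751682347920616))
dropper_near w [([225.1, 260.5], 0.72, [0.511, 0.04, 0.057])]
dropper_near s [([359.8, 292.6], 0.63, [0.491, 0.041, 0.019])]
dropper_near t [([314.3, 272.5], 0.82, [0.501, 0.015, 0.124])]
   (array([ 0.5038,  0.0103, -0.0245]), np.float64(0.008827398361985168))
tube w [([488.7, 201.1], 0.6, [0.753, 0.171, 0.054])]
tube s [([234.0, 289.1], 0.63, [0.758, 0.182, 0.026])]
tube t [([262.8, 184.1], 0.52, [0.753, 0.157, 0.097])]
   (array([ 0.7774,  0.1644, -0.0086]), np.float64(0.004390044421946789))
strip_jar w []
strip_jar s [([355.5, 175.2], 0.73, [0.508, 0.096, 0.428])]
strip_jar t [([434.3, 212.1], 0.91, [0.669, -0.325, 0.096])]
   (array([ 0.6844, -0.3443,  0.0103]), np.float64(0.002039050381282334))
beaker w []
beaker s [([354.2, 177.5], 0.74, [0.508, 0.101, 0.427])]
beaker t [([384.9, 236.2], 0.75, [0.612, -0.196, 0.011])]
   (array([ 0.6048, -0.1695,  0.1701]), np.float64(0.017731014997161655))
```

View pics/p8side.png

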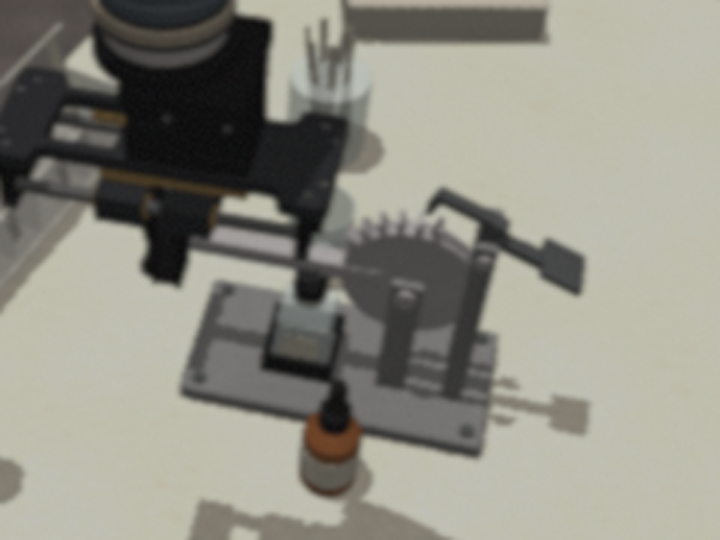

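View pics/w8.png

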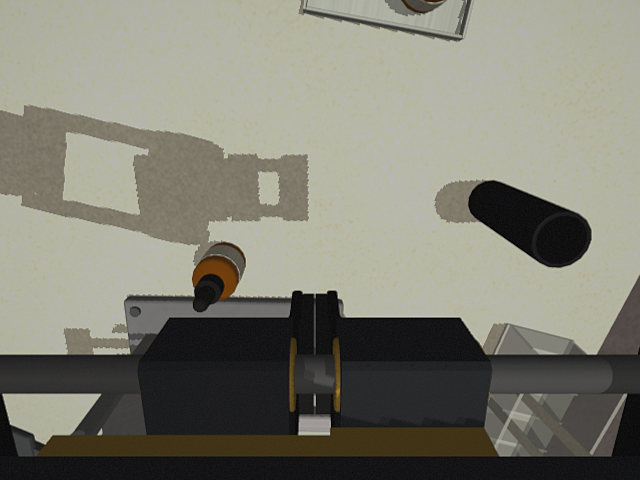

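The gripper still hides the grip in the side view. I'll move farther off for a clean check.

Request:
{"op": "move_arm", "data": {
  "rows": [-20, 20, 35, 0, 0, 0, 1, -25, 35, 20, 0, 0, 0, 1, -25, 40, 0, 0, 0, 0, 1, -25, 40, 0, 0, 0, 0, 1, 0, 45, 0, 0, 0, 0, 1, 0, 45, 0, 0, 0, 0, 1, 0, 40, 0, 0, 0, 0, 1, 0, 0, 0, 0, 0, 0, 1, 0, 0, 0, 0, 0, 0, 1]
}}

```text
time: 14.75
position: [0.4866, 0.3975, 0.369]
tool_rot: [0.607, 0.795, -0.001, 0.0]
ft_force: [-0.5, -0.4, 0.2]
grip_width: 0.0006
```

```bash
python3 - <<'E'
from h import *
np.set_printoptions(precision=4,suppress=True)
s=cam('side','s9.png');t=cam('top','t9.png')
i=s['color'][130:310,250:490,::-1]
cv2.imwrite(f'pics/p9side.png',cv2.resize(i,None,fx=3,fy=3,interpolation=cv2.INTER_CUBIC))
for n in['grip','flacon']:
  L=[(c,robot.spot_point(k,n)) for k,c in(('side',s),('top',t))]
  for (c,r),k in zip(L,'st'):print(n,k,[(np.round(x['at'],1).tolist(),round(x['conf'],2),np.round(pt(c,x['at']),3).tolist()) for x in r[:1]])
  if all(l[1] for l in L):print('  ',tri([l[0] for l in L],[l[1][0]['at'] for l in L]))
E
```

```text
grip s []
grip t [([333.2, 203.3], 0.56, [0.688, -0.038, 0.144])]
flacon s [([350.8, 247.2], 0.47, [0.382, 0.404, 0.65])]
flacon t [([343.3, 248.9], 0.62, [0.403, 0.05, 1.72])]
   (array([ 0.5728, -0.0731,  0.0216]), np.float64(0.002997538161988533))
```

View pics/p9side.png

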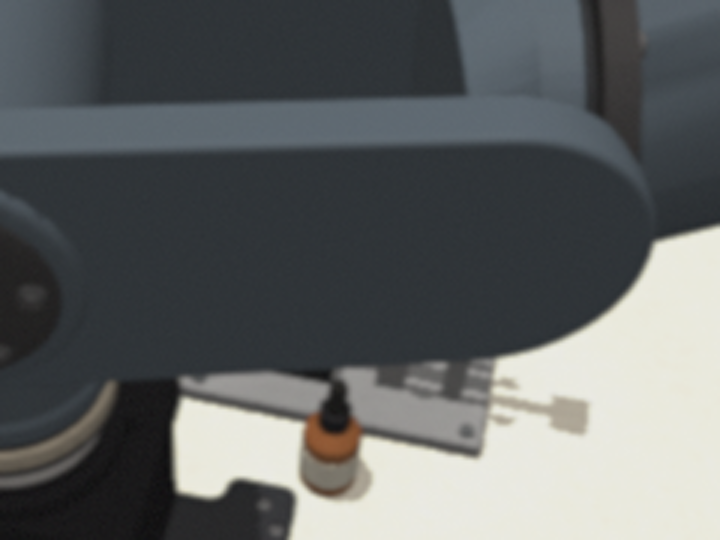

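View pics/t9.png

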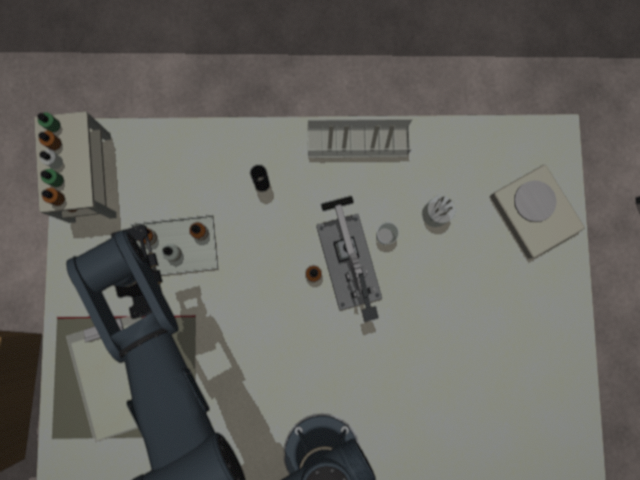

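The robot hides the press in the side view, but the top view is clear: the arm is down, and everything else is where it was. I'll check the grip height in the top depth map.

```bash
python3 - <<'E'
from h import *
np.set_printoptions(precision=4,suppress=True)
a=[]
for k in range(3):
    c=cam('top'); z=c['z_map'];v,u=np.mgrid[:480,:640];K=c['camera_matrix']
    P=np.stack([(u-K[0,2])/K[0,0]*z,(v-K[1,2])/K[1,1]*z,z],-1).reshape(-1,3);P=(P-c['t'])@c['R']
    ux=np.array([.968,.25]);g=np.array([.6915,-.047])
    d=P[:,:2]-g; r=d@ux; l=d@np.array([-.25,.968])
    for nm,m in(('grip',(abs(r)<.005)&(abs(l)<.04)),('bar-60',(abs(r+.06)<.02)&(abs(l)<.005)),('bar-30',(abs(r+.03)<.01)&(abs(l)<.005)),('plate',(abs(r+.115)<.02)&(abs(l-.05)<.006))):
        print(nm,m.sum(),np.median(P[m,2]),np.percentile(P[m,2],[10,90]))
E
```

```text
grip 169 0.14188693837954802 [-0.0031  0.1488]
bar-60 91 0.1378675081396893 [0.0121 0.1484]
bar-30 47 0.14122356127336172 [0.0107 0.1482]
plate 55 0.017344762672139993 [0.0128 0.0214]
grip 169 0.1426416977706577 [-0.0018  0.1492]
bar-60 93 0.13837709704743972 [0.0148 0.147 ]
bar-30 45 0.139773744927837 [0.009  0.1467]
plate 57 0.017641210708402414 [0.0118 0.0221]
grip 168 0.14204222682750284 [-0.0024  0.1495]
bar-60 91 0.13973166486914157 [0.0143 0.1472]
bar-30 43 0.1398900663134305 [0.0024 0.1478]
plate 58 0.017651300178102305 [0.0133 0.0229]
```

Grip top is at about 145 mm (147 expected at home, 157 at the 0.57 limit) and the bar is level. Handing in.

```bash
python3 - <<'E'
from rig import robot
print(robot.hand_in()); print(robot.get_obs()['time'])
E
```

```text
the job is handed in; nothing more can be done
None
the job is handed in; nothing more can be done
```

I pressed the pawl pad to its stop, pushed the press arm down by its grip until it was level against its end stop, backed off, and handed the job in at about 15 s. No verdict was reported.

- **Pawl:** with the shut fingers, the force jumped to 24 N at a tip height of 183.5 mm. The pictures show the pad down and the nose clear of the teeth, also after I let go.
- **Arm:** it stopped hard at 21 N with the tip at 144.5 mm. Afterwards the depth map gave the grip top at about 142–149 mm (147 mm expected when home, 157 mm at the 0.57 rad limit). The bar looked level.
- **Flacon and stopper:** the flacon's measured position matched its start to within about 4 mm. I judged the stopper home only from the arm's height, because nothing could see it under the ram.
- **Bystanders:** dropper_near, the tube and strip_jar matched their starting positions to within about 10 mm, which is near the measuring noise. The beaker's triangulation was unreliable, so I judged it and the tray droppers by eye in the top picture, where they looked unmoved. The arm partly hid one of the tray droppers.
- **Last side view:** it was blocked by the robot, so the final check relied on the top camera. In the side picture before it the arm was down, but the gripper was in front of its grip end.

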